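Level the gel-casting table

ROBOT

A 6-joint arm with a two-finger parallel gripper is mounted at the origin on the work surface. World frame = base frame: x ahead of the robot, y to its left, z up, the work surface at z = 0. Lengths are in m, angles in rad, forces in N, time in s.
With the tool pointing down it reaches from about 0.4 to 0.925 m from the base axis. Payload 12.5 kg.
Tool frame: the origin (TCP) lies at the very end of the fingers, on their centre line; the grasp point (between the pads) lies grip_depth behind it (grip_depth is the distance from the TCP to the grasp point, in m); z points along the fingers, y is the direction in which the jaws open and shut (so a half turn about z gives the same grasp; the last joint's range is limited). The gripper opens to 95 mm and grips with 3 to 60 N. Pads are 20 mm wide; open, the fingers measure 119 mm over their backs; the gripper's body (75 mm by 180 mm) begins 59 mm behind the grasp point.
Start: joints at [1.232, 0.491, 1.559, -0, 1.092, -0.106], TCP at [0.144, 0.608, 0.215] pointing down, gripper open.
Joint ranges: [-3.1, 3.1], [-0.84, 2.19], [0.05, 2.79], [-1.13, 4.28], [0.06, 2.93], [-2.69, 2.69]. Speed limits (rad/s): [2.22, 2.22, 2.79, 3.14, 3.14, 3.14].

INTERFACE

Orientations are given as a rotation vector (axis times angle).
In Python, from plant import state, camera, camera_params, hand_in, grip_depth gives the robot as it stands. The module is installed in compiled form; this text tells all that it offers.
- The arm moves only by the tool step_arm, never from a script. Its argument "steps" is a list of rows, each a list of 2 entries, a list of its own where there are three numbers: the shift along the tool's x, y, z normalised to -1 to 1, where 1 is 0.05 m, then the turn, a rotation vector about the tool's x, y, z normalised to -1 to 1, where 1 is 5 degrees. A call has 1 to 12 rows; each row shifts and turns the commanded pose from where the row before left it, along the tool's axes as they then stand; what a row does not reach is not made up. A row lasts 1/8 s, in which the tool goes at most 62.5 mm and 10.7 degrees, less where a joint would pass 70% of its speed; a pose out of reach is approached as far as the arm can. A call with a number of a shift or a turn outside -1 to 1 is refused whole. A call with a gripper value outside its range is refused whole. "jaw" is the closure, from 0 (fully open) to 1 (shut), set as the call begins (left out, the last holds). The fingers move at their own pace and stop on an object; "squeeze" is the grip in N (left out, the last holds). Time passes only in rows, so rows that do not move let the fingers close. It gives the time, the measured TCP pose, the force and the opening at its end, in the units of the state.
- state(): the state, without advancing time (a new reading comes with each control period).
- camera(name): name is "scene" or "top"; returns the picture (384x512x3 uint8, red, green, blue); there is no depth.
- camera_params(name): a dict with "fx", "fy", "cx", "cy" (pixels), "D" ([k1, k2, p1, p2, k3] as OpenCV has them; the pictures are not rectified), "R" (3x3) and "t" (3): a world point X has camera coordinates R X + t. Camera axes: x right, y down, z forward; pixel columns grow to the right and rows downward; lengths in m; the calibration is good to about 2 mm. A picture is of the moment at which its call begins. camera_params takes no time and is no camera call.
- hand_in(): hands the job in, once; it reports no verdict.
The state is a dict: "clock": time; "q": joint angles; "joint_vel": joint speeds; "tau": joint torques, N m; "position": TCP position; "orientation": TCP orientation; "contact_force": force on the tool from outside, world axes, zero at the start; "moment": the same for the moment, N m; "gripper_width": finger opening in m.
Only numpy, scipy, OpenCV 4.12 (cv2) and the standard library are available. Lean on these libraries where they do the work, as an engineer would, in place of code of your own. Each camera call takes 0.05 s, during which the arm holds its last target.

TASK

The gel-casting table on the lab bench is out of level. Turn its two black foot-screw knobs, one after the other, as far as each needs, until in both of its bubble vials the bubble sits between the two black lines, then let go.

Things in the scene. Friction and masses are not known exactly. Their poses are not given: they have to be found in the camera images.
- near_screw_knob (a point): Centre of the near foot screw's black round knob, at the corner of the 220 mm square aluminium plate that is nearer the robot, on its right. Upright cylinder 36 mm across, 28 mm high, centre 82 mm above the bench, underside 18 mm over the plate. Grip it at any yaw; its own x and y mean nothing. Turns lightly (0.06 N m), stays put; stops 1.5 rad either side of level; needs at most 1.3 rad.
- far_screw_knob (a point): Centre of the same black knob (same size, height, friction, stops) of the far foot screw, at the diagonally opposite corner of the plate (far, left), 226 mm away. It may need no turn, at most 1.3 rad either way. The foot at the corner between the two knobs (far, right) has a low steel dome nut, is fixed and does not turn.
- near_bubble (a joint): Pale bubble, 16 mm long, in the near screw's vial: a flat olive-green 76 x 22 mm strip, 10 mm high, lying on the plate midway between the near knob and the dome nut. Value in m from the vial's middle, + towards the near knob (that corner is high). Clockwise from above raises the corner: +0.014 m per rad; anticlockwise -0.014. The two black lines stand 13.5 mm either side of the middle.
- far_bubble (a joint): The same bubble in the far screw's equal vial, midway between the far knob and the dome nut. Value in m from the vial's middle, + towards the far knob (that corner is high). Far knob clockwise from above: +0.014 m per rad; anticlockwise: -0.014. Each screw moves only its own bubble. The bubbles are under glass and cannot be touched.

How it is judged:
By the outcome, as a careful person would: the job done as asked, in the order asked, and still so for the second after the job is handed in, with the robot touching nothing.
It also fails if it takes over 40 s, if anything falls off the work surface, if the arm or the gripper's body presses on something with over 40 N, if the wrist force passes 120 N, or if a joint passes its speed limit or range.

## Working session

There is one attempt and no reset: what is moved stays moved. The work goes in short steps, Python scripts to look and compute and a tool call to move; the robot and the scene stay as the last step left them, time stands still between calls to the robot, and variables do not carry over. Pictures are saved under pics/ and viewed, and the job is handed in when it is done.

Besides the shell and the picture viewer there is one more tool, called after "Emit:" as name(argument=value, ...), one argument or row to a line, values as JSON. step_arm: Moves the arm, as the interface text tells. Scaled input: -1 to 1 covers 0.05 m each way for a shift and 5 degrees each way for a turn. Its arguments: {"type":"object","properties":{"steps":{"type":"array"},"jaw":{"type":"number"},"squeeze":{"type":"number"}},"required":["steps"]}

```bash
mkdir -p pics; ls; python3 - <<'E'
from plant import *
import cv2
print(state(), grip_depth)
for n in("scene","top"):
    im=camera(n); cv2.imwrite(f"pics/{n}0.png",im[:,:,::-1]); print(n,camera_params(n))
E
```

```text
pics
{'clock': 0.0, 'q': array([ 1.23241593e+00,  4.91561527e-01,  1.55945359e+00,  2.09639340e-05,
        1.09168882e+00, -1.05621921e-01]), 'joint_vel': array([-0.00113729, -0.00073704, -0.00048436,  0.00136411,  0.00112769,
       -0.00168711]), 'tau': array([ 2.21219663e-03, -6.12657237e+01, -2.58178747e+01,  6.93490938e-02,
        4.82651393e-02, -7.88799434e-05]), 'position': array([0.14406937, 0.60791935, 0.2140591 ]), 'orientation': array([-3.64775920e-01, -3.12007832e+00,  1.69619009e-03]), 'contact_force': array([ 0.46231492, -0.14639107, -0.13555719]), 'moment': array([ 0.00389341, -0.00183314, -0.0017393 ]), 'gripper_width': 0.09529801262128264} 0.0188
scene {'fx': 355.20747656267656, 'fy': 355.20747656267656, 'cx': 259.2264146993478, 'cy': 195.308235352466, 'D': array([-0.00452888,  0.        ,  0.        ,  0.        ,  0.        ]), 'R': array([[-0.66576143,  0.746156  ,  0.00359753],
       [ 0.52841682,  0.47487564, -0.70375336],
       [-0.52681818, -0.46663085, -0.71043526]]), 't': array([ 0.32952084, -0.24531572,  1.02482591])}
top {'fx': 453.80703105874005, 'fy': 453.80703105874005, 'cx': 254.2418407420251, 'cy': 189.45394192416342, 'D': array([0.0024091, 0.       , 0.       , 0.       , 0.       ]), 'R': array([[ 5.62527643e-04, -9.99449686e-01, -3.31663914e-02],
       [-9.97348205e-01,  1.85296706e-03, -7.27538686e-02],
       [ 7.27752873e-02,  3.31193670e-02, -9.96798307e-01]]), 't': array([0.06120784, 0.56873185, 0.87996108])}
```

View pics/scene0.png

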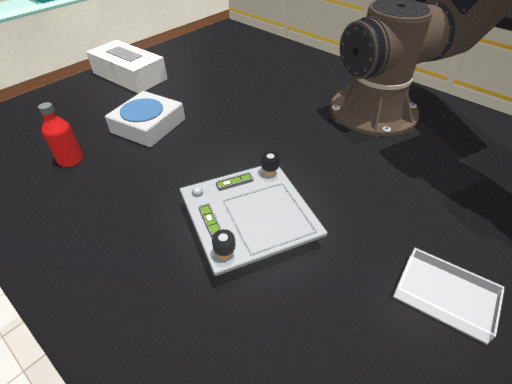

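View pics/top0.png

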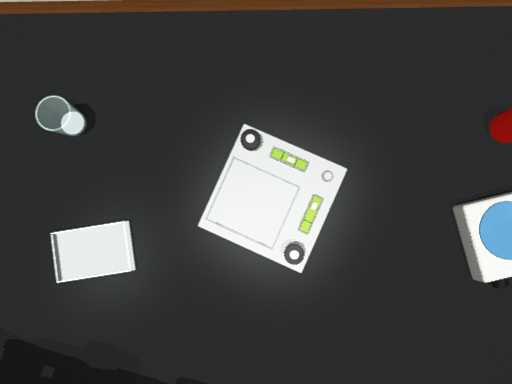

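```bash
python3 - <<'E'
import cv2
im=cv2.imread('pics/top0.png')
cv2.imwrite('pics/top0z.png',cv2.resize(im[60:250,130:380],None,fx=3.1,fy=3.1,interpolation=cv2.INTER_CUBIC))
E
```

```text
(no output)
```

View pics/top0z.png

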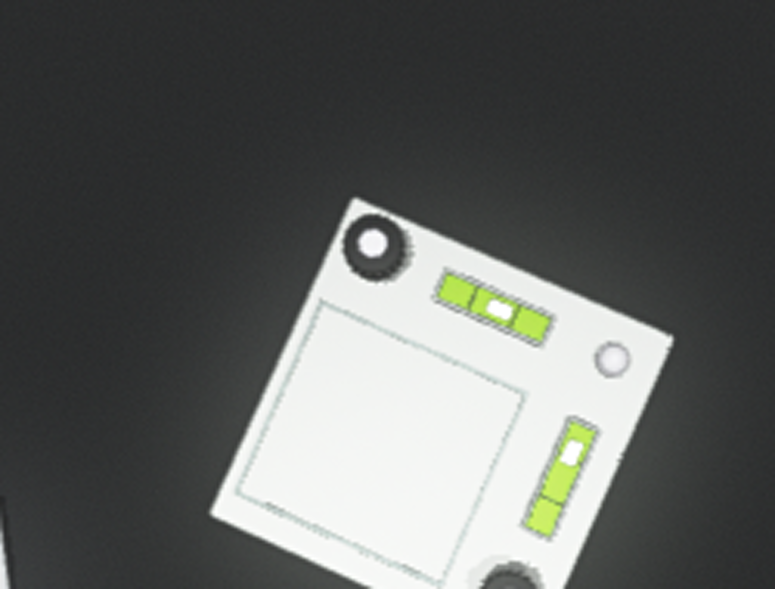

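```bash
cat > h.py <<'E'
import numpy as np, cv2
from plant import *
def unproj(n,uv,z):
    P=camera_params(n);K=np.array([[P['fx'],0,P['cx']],[0,P['fy'],P['cy']],[0,0,1]])
    p=cv2.undistortPoints(np.array(uv,float).reshape(-1,1,2),K,P['D']).reshape(-1,2)
    d=np.c_[p,np.ones(len(p))]@P['R']; c=-P['R'].T@P['t']
    return c+d*((z-c[2])/d[:,2])[:,None]
def proj(n,X):
    P=camera_params(n);K=np.array([[P['fx'],0,P['cx']],[0,P['fy'],P['cy']],[0,0,1]])
    return cv2.projectPoints(np.array(X,float).reshape(-1,1,3),cv2.Rodrigues(P['R'])[0],P['t'],K,P['D'])[0].reshape(-1,2)
E
python3 - <<'E'
import cv2
im=cv2.imread('pics/top0.png')
a=cv2.resize(im[140:180,262:342],None,fx=9,fy=9,interpolation=cv2.INTER_NEAREST)
b=cv2.resize(im[185:270,280:340],None,fx=7,fy=7,interpolation=cv2.INTER_NEAREST)
cv2.imwrite('pics/va.png',a);cv2.imwrite('pics/vb.png',b)
E
```

```text
(no output)
```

View pics/va.png

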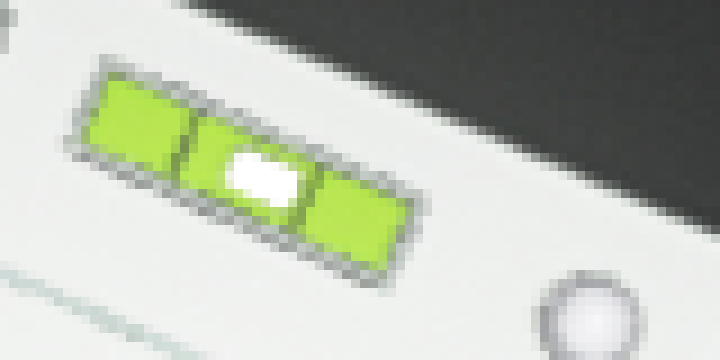

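View pics/vb.png

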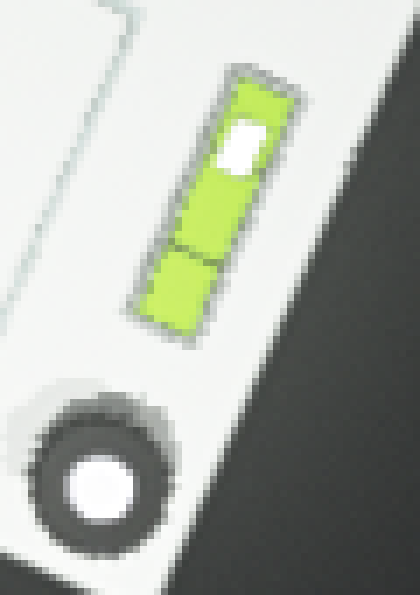

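Top view: near knob at (294,253), with its bubble past the line on the dome-nut side at about (314,206). Far knob at (251,139), with its bubble near (291,159), off towards the dome nut but apparently still inside the lines. I'll measure both.

```bash
cat >> h.py <<'E'
def bubbles(im):
    hsv=cv2.cvtColor(im,cv2.COLOR_RGB2HSV)
    g=cv2.inRange(hsv,(25,90,60),(50,255,255))
    m=cv2.morphologyEx(g,cv2.MORPH_CLOSE,np.ones((13,13)))
    n,l,s,c=cv2.connectedComponentsWithStats(m)
    out=[]
    for i in range(1,n):
        if s[i,4]<150: continue
        gg=((l==i)&(g>0)).astype(np.uint8)
        pts=np.argwhere(gg)[:,::-1].astype(np.float32)
        r=cv2.minAreaRect(pts); box=cv2.boxPoints(r)
        hm=cv2.fillConvexPoly(np.zeros_like(g),np.int32(np.round(box)),1)
        hm=cv2.erode(hm,np.ones((3,3)))
        w=(im.min(2).astype(float)-120).clip(0,100)*hm
        w[im.min(2)<130]=0
        ys,xs=np.nonzero(w)
        out.append((r,box,np.array([np.average(xs,weights=w[ys,xs]),np.average(ys,weights=w[ys,xs])]) if len(xs) else None,len(xs)))
    return out
def report(im,K=None):
    K=knobs(im) if K is None else K
    for r,box,b,n in bubbles(im):
        W=unproj('top',box,.060); 
        c=W.mean(0); e=[W[1]-W[0],W[2]-W[1]]; e=max(e,key=np.linalg.norm);L=np.linalg.norm(e);e/=L
        k=min(K,key=lambda k:np.linalg.norm(np.cross((k-c)[:2],e[:2])))
        if (k-c)[:2]@e[:2]<0:e=-e
        bw=unproj('top',[b],.060)[0]
        print('vial c',c.round(4),'L',L.round(4),'knob',k.round(3),'bubble px',b.round(1),n,'val mm',(1000*(bw-c)@e).round(2), 'dir',e.round(3))
def knobs(im):
    # white cap within dark knob: centroid near
    out=[]
    for (u,v) in KP:
        sub=im[v-7:v+8,u-7:u+8].min(2); ys,xs=np.nonzero(sub>180); out.append([u-7+xs.mean(),v-7+ys.mean()])
    return unproj('top',out,.096)
KP=[(294,253),(251,139)]
E
python3 - <<'E'
from h import *
im=cv2.imread('pics/top0.png')[:,:,::-1].copy()
K=knobs(im);print(K,np.linalg.norm(K[0]-K[1])); report(im,K)
# dark-disk check
for k in K:
  a=np.linspace(0,6.28,5)[:4]
  print(proj('top',[k+[.018*np.cos(t),.018*np.sin(t),0] for t in a]).round(1).tolist(), proj('scene',[k]).round(1))
E
```

```text
[[ 0.44648999 -0.0133249   0.096     ]
 [ 0.65834178  0.06668952  0.096     ]] 0.22645858264934465
vial c [ 0.6249 -0.0062  0.06  ] L 0.0691 knob [0.658 0.067 0.096] bubble px [290.7 159.4] 41 val mm -4.06 dir [ 0.41   0.912 -0.   ]
vial c [ 0.5194 -0.0462  0.06  ] L 0.0695 knob [ 0.446 -0.013  0.096] bubble px [313.9 205.6] 50 val mm -17.26 dir [-0.908  0.419 -0.   ]
[[294.0, 244.1], [284.0, 254.1], [294.1, 264.3], [304.1, 254.2]] [[270.3 154.7]]
[[249.8, 128.3], [240.0, 138.0], [249.7, 147.6], [259.5, 137.9]] [[223.2 236.2]]
```

Near bubble reads −17.3 mm, so about 1.23 rad clockwise. Far bubble reads −4.1 mm and is inside (limit ±5.5 mm); I'll recheck that later. Next I'll plan the approach.

```bash
cat >> h.py <<'E'
from scipy.spatial.transform import Rotation as Ro
def delta(target):
    s=state(); R=Ro.from_rotvec(s['orientation']).as_matrix()
    d=R.T@(np.array(target)-s['position'])
    print('pos',s['position'].round(4),'R',R.round(4).tolist(),'delta tool mm',(d*1000).round(1),'units',(d/.05).round(3),'t',s['clock'],'q',s['q'].round(3))
E
python3 - <<'E'
from h import *
delta([.42,.30,.2]);delta([.4465,-.0133,.2])
E
```

```text
pos [0.1441 0.6079 0.2141] R [[-0.973, 0.2307, -0.0003], [0.2307, 0.973, -0.0009], [0.0001, -0.001, -1.0]] delta tool mm [-339.5 -236.    14.3] units [-6.79  -4.719  0.287] t 0.1 q [ 1.232  0.491  1.559 -0.     1.092 -0.106]
pos [0.1441 0.6079 0.2141] R [[-0.973, 0.2307, -0.0003], [0.2307, 0.973, -0.0009], [0.0001, -0.001, -1.0]] delta tool mm [-437.6 -534.7   14.6] units [ -8.751 -10.694   0.292] t 0.1 q [ 1.232  0.491  1.559 -0.     1.092 -0.106]
```

Emit:
step_arm(
  steps=[
    [[-0.68, -0.47, 0.03], [0, 0, 0]],
    [[-0.68, -0.47, 0.03], [0, 0, 0]],
    [[-0.68, -0.47, 0.03], [0, 0, 0]],
    [[-0.68, -0.47, 0.03], [0, 0, 0]],
    [[-0.68, -0.47, 0.03], [0, 0, 0]],
    [[-0.68, -0.47, 0.03], [0, 0, 0]],
    [[-0.68, -0.47, 0.03], [0, 0, 0]],
    [[-0.68, -0.47, 0.03], [0, 0, 0]],
    [[-0.68, -0.47, 0.03], [0, 0, 0]],
    [[-0.68, -0.47, 0.03], [0, 0, 0]],
  ],
  jaw=0.2,
)

```text
clock: 1.35
position: [0.4215, 0.2999, 0.1995]
orientation: [-0.365, -3.12, 0.0]
contact_force: [1.1, 0.3, 0.4]
gripper_width: 0.0762
```

Emit:
step_arm(
  steps=[
    [[-0.24, -0.74, 0], [0, 0, 0]],
    [[-0.24, -0.74, 0], [0, 0, 0]],
    [[-0.24, -0.74, 0], [0, 0, 0]],
    [[-0.24, -0.74, 0], [0, 0, 0]],
    [[-0.24, -0.74, 0], [0, 0, 0]],
    [[-0.24, -0.74, 0], [0, 0, 0]],
    [[-0.24, -0.74, 0], [0, 0, 0]],
    [[-0.24, -0.74, 0], [0, 0, 0]],
    [[0, 0, 0], [0, 0, 0]],
    [[0, 0, 0], [0, 0, 0]],
  ],
)

```text
clock: 2.6
position: [0.4457, -0.0088, 0.1995]
orientation: [-0.366, -3.12, -0.0]
contact_force: [0.5, -0.1, 0.9]
gripper_width: 0.0761
```

```bash
python3 - <<'E'
from h import *
delta([.4465,-.0133,.065]); print(state()['gripper_width'])
E
```

```text
pos [ 0.4457 -0.0088  0.1995] R [[-0.9729, 0.2312, -0.0005], [0.2312, 0.9729, 0.0003], [0.0005, 0.0002, -1.0]] delta tool mm [ -1.9  -4.2 134.5] units [-0.037 -0.084  2.689] t 2.6 q [-0.168  0.257  1.996  0.     0.888 -1.506]
0.0760936995546023
```

Emit:
step_arm(
  steps=[
    [[-0.037, -0.084, 0.3], [0, 0, 0]],
    [[0, 0, 0.5], [0, 0, 0]],
    [[0, 0, 0.5], [0, 0, 0]],
    [[0, 0, 0.5], [0, 0, 0]],
    [[0, 0, 0.5], [0, 0, 0]],
    [[0, 0, 0.3], [0, 0, 0]],
    [[0, 0, 0.08], [0, 0, 0]],
    [[0, 0, 0], [0, 0, 0]],
    [[0, 0, 0], [0, 0, 0]],
  ],
)

```text
clock: 3.72
position: [0.447, -0.0134, 0.0662]
orientation: [0.364, 3.119, 0.0]
contact_force: [0.9, 0.3, 0.3]
gripper_width: 0.0759
```

```bash
python3 - <<'E'
from h import *
im=camera('scene'); cv2.imwrite('pics/s1.png',cv2.resize(im[110:290,150:350],None,fx=3,fy=3)[:,:,::-1])
delta([.4465,-.0133,.065])
E
```

```text
pos [ 0.447  -0.0135  0.0662] R [[-0.9731, 0.2305, 0.0011], [0.2305, 0.9731, -0.0001], [-0.0011, 0.0002, -1.0]] delta tool mm [0.5 0.1 1.2] units [0.011 0.001 0.024] t 3.775 q [-0.178  0.486  2.133  0.     0.522 -1.517]
```

View pics/s1.png

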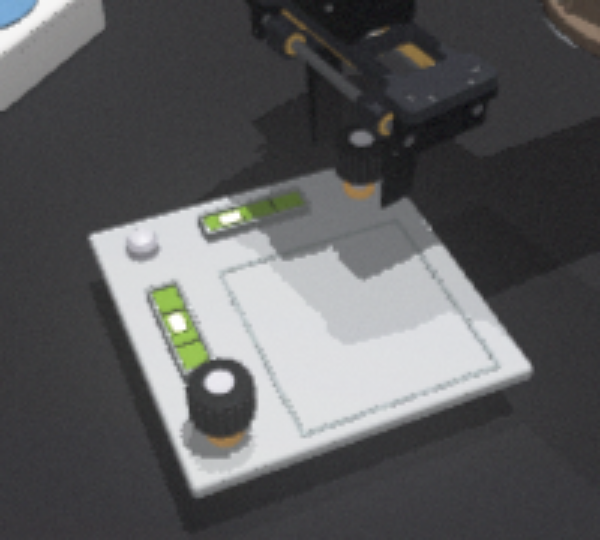

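The near knob, at about (360,150) in the crop, is between the fingers. The near vial stays visible in this view. Now I'll close.

Emit:
step_arm(
  steps=[
    [[0, 0, 0], [0, 0, 0]],
    [[0, 0, 0], [0, 0, 0]],
    [[0, 0, 0], [0, 0, 0]],
    [[0, 0, 0], [0, 0, 0]],
    [[0, 0, 0], [0, 0, 0]],
    [[0, 0, 0], [0, 0, 0]],
    [[0, 0, 0], [0, 0, 0]],
  ],
  jaw=1,
  squeeze=15,
)

```text
clock: 4.65
position: [0.4467, -0.0135, 0.0656]
orientation: [-0.365, -3.12, -0.0]
contact_force: [0.3, 2.4, 0.4]
gripper_width: 0.0363
```

Emit:
step_arm(
  steps=[
    [[0, 0, 0], [0, 0, 0.5]],
    [[0, 0, 0], [0, 0, 1]],
    [[0, 0, 0], [0, 0, 1]],
    [[0, 0, 0], [0, 0, 1]],
    [[0, 0, 0], [0, 0, 1]],
    [[0, 0, 0], [0, 0, 1]],
    [[0, 0, 0], [0, 0, 1]],
    [[0, 0, 0], [0, 0, 1]],
    [[0, 0, 0], [0, 0, 1]],
    [[0, 0, 0], [0, 0, 0.5]],
    [[0, 0, 0], [0, 0, 0]],
  ],
)

```text
clock: 6.02
position: [0.4468, -0.0135, 0.0657]
orientation: [1.531, 2.743, 0.0]
contact_force: [-0.6, 2.1, 2.1]
gripper_width: 0.036
```

```bash
python3 - <<'E'
from h import *
s=state();print(s['moment'],s['contact_force'],s['gripper_width'],s['q'].round(3))
im=camera('scene'); cv2.imwrite('pics/s2.png',cv2.resize(im[110:290,150:350],None,fx=3,fy=3)[:,:,::-1])
im=camera('top'); cv2.imwrite('pics/t2.png',cv2.resize(im[110:290,200:380],None,fx=3.2,fy=3.2)[:,:,::-1])
report(im,np.array([[.4465,-.0133,.096],[.6583,.0667,.096]]))
E
```

```text
[ 0.36883265 -0.11129233 -0.06919523] [-0.63761692  2.14917698  2.08810076] 0.03597060428364623 [-0.178  0.487  2.133  0.     0.522 -0.732]
vial c [ 0.6249 -0.0063  0.06  ] L 0.0693 knob [0.658 0.067 0.096] bubble px [290.7 159.4] 46 val mm -3.95 dir [ 0.408  0.913 -0.   ]
vial c [ 0.5196 -0.0463  0.06  ] L 0.069 knob [ 0.446 -0.013  0.096] bubble px [312.  210.2] 41 val mm -7.6 dir [-0.908  0.419 -0.   ]
```

View pics/s2.png

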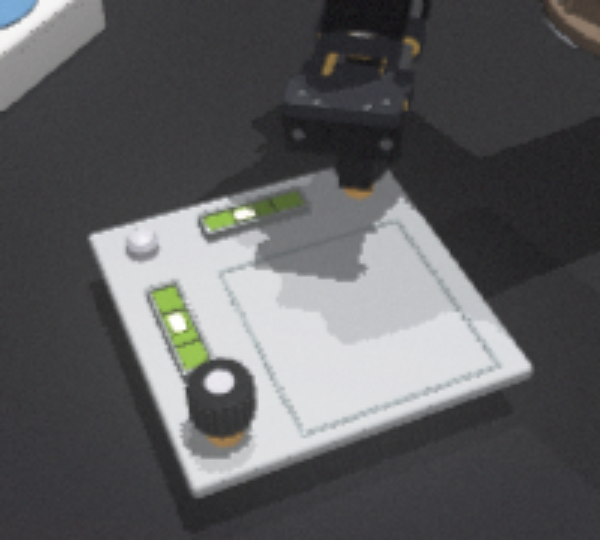

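View pics/t2.png

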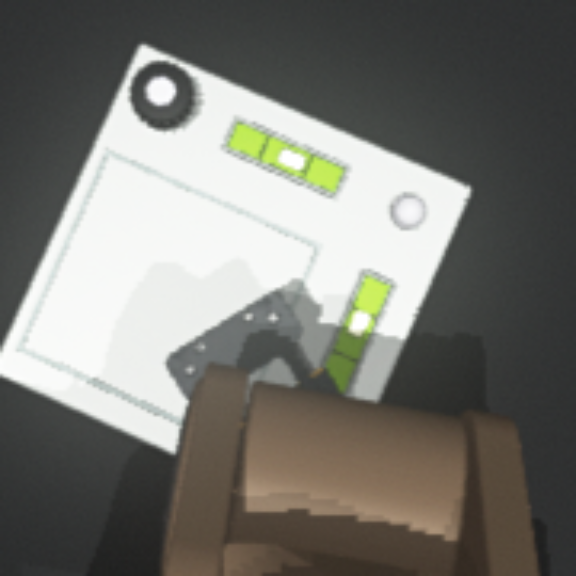

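The bubble is moving as expected (−17.3 → about −7.6 mm). Another 28°.

Emit:
step_arm(
  steps=[
    [[0, 0, 0], [0, 0, 0.6]],
    [[0, 0, 0], [0, 0, 1]],
    [[0, 0, 0], [0, 0, 1]],
    [[0, 0, 0], [0, 0, 1]],
    [[0, 0, 0], [0, 0, 1]],
    [[0, 0, 0], [0, 0, 0.7]],
    [[0, 0, 0], [0, 0, 0.3]],
    [[0, 0, 0], [0, 0, 0]],
    [[0, 0, 0], [0, 0, 0]],
  ],
)

```text
clock: 7.25
position: [0.4468, -0.0136, 0.0657]
orientation: [2.148, 2.292, 0.0]
contact_force: [-1.2, 2.1, 4.0]
gripper_width: 0.0359
```

Emit:
step_arm(
  steps=[
    [[0, 0, 0], [0, 0, 0]],
    [[0, 0, 0], [0, 0, 0]],
    [[0, 0, 0], [0, 0, 0]],
    [[0, 0, 0], [0, 0, 0]],
    [[0, 0, 0], [0, 0, 0]],
    [[0, 0, 0], [0, 0, 0]],
  ],
  jaw=0.2,
)

```text
clock: 8.0
position: [0.4467, -0.0136, 0.0656]
orientation: [-2.149, -2.291, -0.0]
contact_force: [1.2, 0.1, 0.2]
gripper_width: 0.0758
```

```bash
python3 - <<'E'
from h import *
delta([.4468,-.0135,.2])
im=camera('scene'); cv2.imwrite('pics/s3.png',cv2.resize(im[110:290,150:350],None,fx=3,fy=3)[:,:,::-1])
E
```

```text
pos [ 0.4467 -0.0136  0.0656] R [[-0.0639, 0.998, -0.0], [0.998, 0.0639, 0.0001], [0.0001, -0.0, -1.0]] delta tool mm [ 1.000e-01  1.000e-01 -1.344e+02] units [ 2.000e-03  2.000e-03 -2.688e+00] t 8.0 q [-0.178  0.487  2.133  0.     0.522 -0.243]
```

View pics/s3.png

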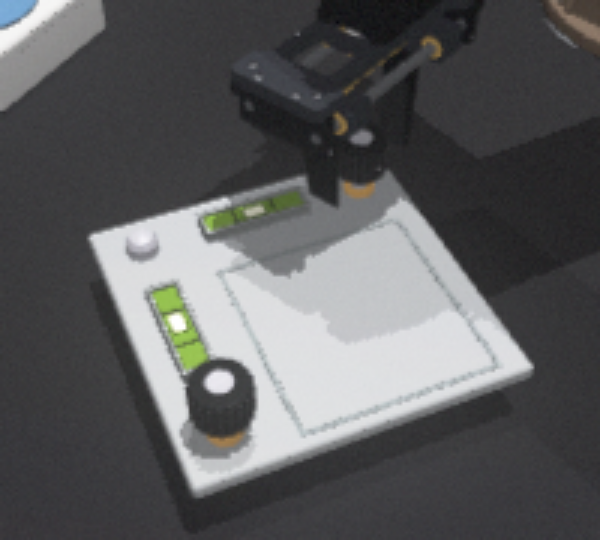

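The near bubble now sits about midway between its lines, around (255,211) in the crop. I'll raise the arm and clear the view to check from the top.

Emit:
step_arm(
  steps=[
    [[0, 0, -0.4], [0, 0, 0]],
    [[0, 0, -0.7], [0, 0, 0]],
    [[0, 0, -0.7], [0, 0, 0]],
    [[0, 0, -0.7], [0, 0, 0]],
    [[0.4, 0, -0.4], [0, 0, 0]],
    [[0.8, 0, 0], [0, 0, 0]],
    [[0.8, 0, 0], [0, 0, 0]],
    [[0.8, 0, 0], [0, 0, 0]],
    [[0.8, 0, 0], [0, 0, 0]],
    [[0.8, 0, 0], [0, 0, 0]],
    [[0.4, 0, 0], [0, 0, 0]],
    [[0, 0, 0], [0, 0, 0]],
  ],
)

```text
clock: 9.55
position: [0.4311, 0.2268, 0.2105]
orientation: [-2.147, -2.293, 0.0]
contact_force: [1.0, -1.1, -0.0]
gripper_width: 0.0758
```

```bash
python3 - <<'E'
from h import *
im=camera('top'); cv2.imwrite('pics/t3.png',cv2.resize(im[110:290,200:380],None,fx=3.2,fy=3.2)[:,:,::-1])
cv2.imwrite('pics/t3raw.png',im[:,:,::-1])
report(im,np.array([[.4465,-.0133,.096],[.6583,.0667,.096]]))
E
```

```text
vial c [ 0.6249 -0.0063  0.06  ] L 0.0693 knob [0.658 0.067 0.096] bubble px [290.7 159.4] 42 val mm -3.97 dir [ 0.408  0.913 -0.   ]
vial c [ 0.5195 -0.0464  0.06  ] L 0.0691 knob [ 0.446 -0.013  0.096] bubble px [310.2 214.1] 49 val mm 0.38 dir [-0.911  0.411 -0.   ]
```

View pics/t3.png

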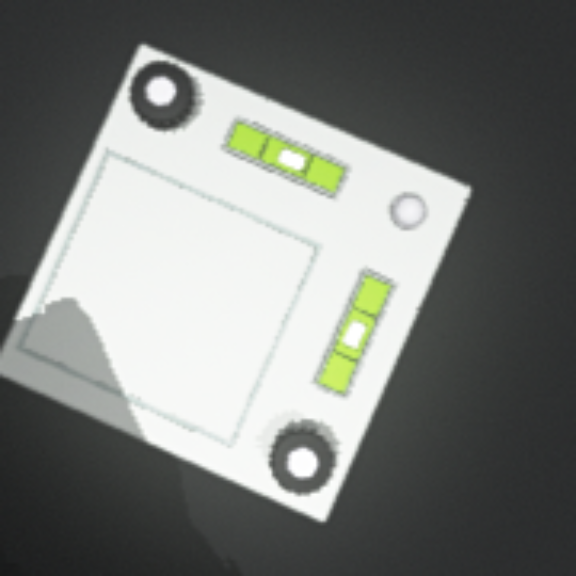

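Near bubble is centred (+0.4 mm). To decide whether the far one needs a turn, I'll measure its edges against its own lines.

```bash
python3 - <<'E'
from h import *
for f in('pics/top0.png','pics/t3raw.png'):
  im=cv2.imread(f).astype(np.float32)
  c=np.array([.6249,-.0063,.06]);e=np.array([.408,.913,0]);e/=np.linalg.norm(e);p=np.array([-e[1],e[0],0])
  s=np.arange(-40,40.1,1)/1000
  for name,offs in(('mid',[-.002,0,.002]),('side',[-.0065,.0065])):
    v=0
    for o in offs:
      uv=proj('top',c+s[:,None]*e+o*p).astype(np.float32)
      v=v+cv2.remap(im,uv[:,0:1],uv[:,1:2],cv2.INTER_LINEAR)[:,0]
    v/=len(offs)
    print(f,name);print(' '.join(f'{int(a*1000)}:{int(x[0])}/{int(x[1])}' for a,x in zip(s,v)))
E
```

```text
pics/top0.png mid
-40:233/236 -39:220/223 -38:203/206 -37:186/191 -36:160/180 -35:127/181 -34:101/202 -33:86/219 -32:82/227 -31:82/230 -30:83/230 -29:83/229 -28:83/229 -27:83/229 -26:83/228 -25:83/228 -24:84/229 -23:84/229 -22:84/229 -21:84/229 -20:84/230 -19:83/230 -18:84/230 -17:83/228 -16:81/213 -15:79/183 -14:82/173 -13:102/189 -12:148/212 -11:211/238 -10:249/253 -9:254/254 -8:254/254 -7:255/255 -6:254/254 -5:254/254 -4:254/254 -3:254/254 -2:255/255 -1:254/254 0:254/254 1:252/253 2:242/249 3:210/238 4:151/226 5:105/223 6:87/225 7:82/228 8:82/229 9:82/230 10:82/230 11:82/224 12:81/204 13:81/175 14:79/162 15:79/178 16:80/206 17:81/224 18:81/229 19:82/229 20:82/229 21:81/229 22:81/228 23:81/228 24:81/228 25:81/228 26:81/228 27:82/228 28:81/228 29:81/229 30:80/229 31:79/229 32:79/226 33:85/213 34:102/194 35:137/184 36:166/182 37:183/190 38:205/208 39:223/226 40:233/236
pics/top0.png side
-40:236/238 -39:228/230 -38:211/214 -37:193/198 -36:163/190 -35:133/191 -34:111/200 -33:97/206 -32:92/211 -31:90/218 -30:90/220 -29:90/217 -28:90/215 -27:89/215 -26:87/218 -25:90/221 -24:92/220 -23:9
[... 1699 characters left out ...]
3 -27:92/216 -26:90/221 -25:91/222 -24:93/220 -23:91/216 -22:88/218 -21:88/223 -20:89/223 -19:92/221 -18:92/223 -17:90/219 -16:89/207 -15:91/186 -14:91/177 -13:90/192 -12:87/210 -11:89/212 -10:94/207 -9:101/205 -8:95/209 -7:93/215 -6:99/220 -5:104/215 -4:100/211 -3:94/214 -2:89/219 -1:96/211 0:101/201 1:99/201 2:93/210 3:88/215 4:90/208 5:89/205 6:91/211 7:88/220 8:89/224 9:90/223 10:91/219 11:89/217 12:91/206 13:93/188 14:92/182 15:88/193 16:88/210 17:87/220 18:90/219 19:92/216 20:92/215 21:90/218 22:88/220 23:90/214 24:91/212 25:90/216 26:88/221 27:90/224 28:91/223 29:91/220 30:88/221 31:86/223 32:85/221 33:94/206 34:107/190 35:139/185 36:175/191 37:200/206 38:220/222 39:231/233 40:237/238
```

From the top camera, the far bubble's edges are at −11.7 and +3.7 mm and the lines at about ±14 mm, so it's inside by 1–1.5 mm. I'll cross-check with the other camera before deciding to leave that screw alone.

```bash
python3 - <<'E'
from h import *
im=camera('scene'); cv2.imwrite('pics/s4.png',cv2.resize(im[150:250,180:290],None,fx=7,fy=6*7/6,interpolation=cv2.INTER_CUBIC)[:600,:,::-1])
im=im.astype(np.float32)
for c,e in(([.6249,-.0063,.06],[.41,.912,0]),([.5195,-.0464,.06],[-.911,.411,0])):
  c=np.array(c);e=np.array(e);s=np.arange(-40,40.1,1)/1000
  p=np.array([-e[1],e[0],0]);v=0
  for o in(-.002,0,.002):
    uv=proj('scene',c+s[:,None]*e+o*p).astype(np.float32)
    v=v+cv2.remap(im,uv[:,0:1],uv[:,1:2],cv2.INTER_LINEAR)[:,0]/3
  print(' '.join(f'{int(a*1000)}:{int(x[2])}/{int(x[1])}' for a,x in zip(s,v)))
E
```

```text
-40:221/220 -39:219/218 -38:214/213 -37:204/203 -36:191/190 -35:177/177 -34:158/162 -33:133/144 -32:108/134 -31:91/139 -30:83/158 -29:82/179 -28:82/190 -27:82/194 -26:82/194 -25:82/194 -24:81/193 -23:81/193 -22:81/193 -21:82/194 -20:82/194 -19:81/194 -18:81/193 -17:82/193 -16:82/193 -15:81/192 -14:80/188 -13:79/180 -12:76/161 -11:74/139 -10:86/132 -9:112/154 -8:146/189 -7:176/216 -6:204/233 -5:219/241 -4:222/242 -3:224/243 -2:229/245 -1:230/246 0:229/246 1:224/242 2:220/239 3:219/238 4:213/236 5:205/231 6:184/219 7:143/194 8:101/173 9:84/173 10:82/186 11:84/195 12:84/195 13:84/195 14:83/191 15:81/184 16:78/169 17:74/148 18:73/137 19:75/148 20:79/173 21:82/189 22:83/195 23:83/195 24:83/195 25:83/195 26:83/195 27:84/195 28:84/195 29:84/195 30:84/196 31:83/195 32:83/194 33:82/191 34:81/183 35:79/166 36:76/140 37:72/107 38:69/81 39:66/68 40:66/66
-40:122/124 -39:129/136 -38:139/156 -37:125/163 -36:99/164 -35:85/171 -34:82/180 -33:81/183 -32:81/187 -31:80/188 -30:80/185 -29:80/184 -28:81/182 -27:80/178 -26:78/177 -25:78/179 -24:79/181 -23:79/184 -22:79/184 -21:79/183 -20:79/178 -19:77/165 -18:72/144 -17:66/124 -16:66/122 -15:72/142 -14:78/166 -13:80/175 -12:82/172 -11:90/169 -10:108/175 -9:140/195 -8:165/212 -7:174/216 -6:185/222 -5:187/222 -4:187/221 -3:186/221 -2:188/223 -1:190/225 0:186/222 1:186/218 2:185/216 3:179/214 4:162/207 5:134/197 6:106/188 7:85/181 8:80/177 9:77/168 10:74/152 11:69/132 12:68/129 13:73/150 14:78/174 15:80/184 16:80/183 17:79/179 18:78/174 19:77/170 20:77/171 21:79/176 22:80/180 23:81/182 24:81/181 25:81/179 26:79/175 27:78/174 28:78/175 29:80/177 30:81/175 31:88/163 32:104/149 33:128/147 34:159/162 35:184/182 36:200/197 37:211/208 38:219/216 39:221/218 40:221/219
```

View pics/s4.png

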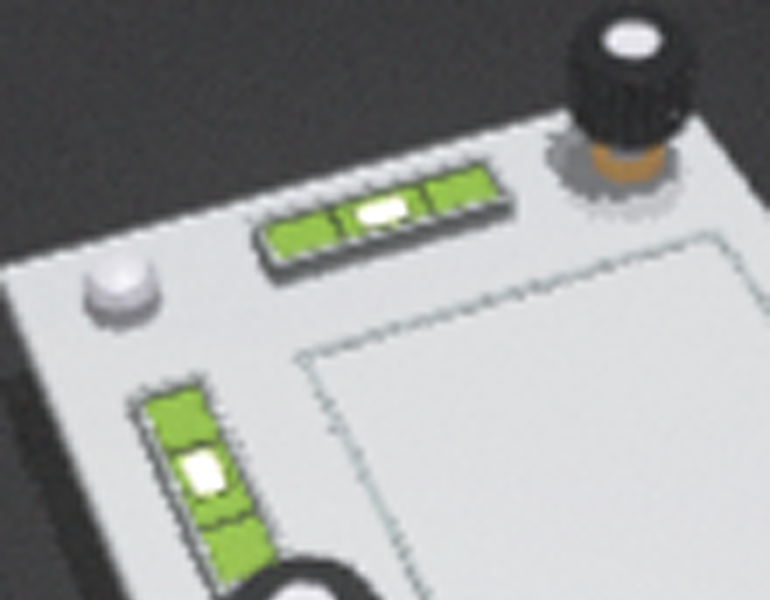

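Both cameras agree. The far bubble is at −4.0 mm and wholly between its lines, so the far screw needs no turn. The near bubble is at +0.3 mm. The arm is clear of everything, so I'm handing in.

```bash
python3 - <<'E'
from h import *
s=state();print(s['clock'],s['position'],s['contact_force'],abs(s['joint_vel']).max())
print(hand_in())
E
```

```text
9.65 [0.43125644 0.22547675 0.21053036] [0.26909153 0.00593859 0.65729007] 0.013752197712962027
the job is handed in; nothing more can be done
None
```

I turned the near knob about 73° clockwise, let go and moved the arm clear. I left the far knob untouched because its bubble was already between its lines. The job was handed in at 9.65 s.

- **Near bubble:** it went from about −17 mm to about +0.3 mm, so it is centred. Both cameras agreed on this.
- **Far bubble:** it reads about −4.0 mm from the top camera and −4.1 mm from the scene camera. It can be up to 5.5 mm off and still sit between the lines, so the margin is about 1.4 mm. It did not move while I turned the near knob. I did not centre it, since it needed no turn.

The only disagreement was a mid-turn reading of the near bubble: −7.6 mm against an expected −6.3 mm, with part of that vial in shadow. The final check was in clear view. At hand-in the arm was still, above and to the left of the plate, with no significant contact force.

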